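Drift the transit pin out of a peristaltic pump head

ROBOT

A 6-joint arm with a two-finger parallel gripper is mounted at the origin on the work surface. World frame = base frame: x ahead of the robot, y to its left, z up, the work surface at z = 0. Lengths are in mm, angles in rad, forces in N, time in s.
With the tool pointing down it reaches from about 275 to 1000 mm from the base axis. Payload 8.4 kg.
Tool frame: the origin (TCP) lies between the finger pads; the fingertips stand 22 mm ahead of it and the grasp point (between the pads) lies 3 mm ahead of it; z points along the fingers, y is the line along which they close (so a half turn about z gives the same grasp; the last joint's range is limited). The gripper opens to 85 mm and grips with 20 to 120 N. Pads are 22 mm wide; open, the fingers measure 114 mm over their backs; the gripper's body (76 mm by 85 mm) begins 54 mm behind the grasp point. The pads swing forward as they close: fully open they stand 13 mm farther back than shut.
Start: joints at [1.213, 0.353, 1.633, -0, 1.155, -0.002], TCP at [217.711, 585.858, 253.281] pointing down, gripper open.
Joint ranges: [-2.63, 2.63], [-0.92, 2.1], [0.06, 2.66], [-1.3, 4.44], [0, 2.69], [-3.02, 3.02]. Speed limits (rad/s): [2.22, 2.22, 2.79, 3.14, 3.14, 3.14].

INTERFACE

Orientations are given as [roll, pitch, yaw] about the fixed x, y, z axes, in that order (R = Rz(yaw) Ry(pitch) Rx(roll)).
In Python, from rig import r, grab_frame gives the robot as it stands.
- The arm moves only by the shell command python3 -m inch 'ROWS' [FORCE]. ROWS is JSON, a list of rows, each a list of 7 numbers: the turn, a rotation vector about the tool's x, y, z as a fraction of full scale, then the shift along the tool's x, y, z as a fraction of full scale, then the closure, from 0 (fully open) to 1 (shut). In form: [[rx, ry, rz, dx, dy, dz, fingers], ...]. A call has 1 to 8 rows; each row shifts and turns the commanded pose from where the row before left it, along the tool's axes as they then stand; what a row does not reach is not made up. Full scale, the value 1, is 2.5 cm for a shift and pi rad for a turn. A row lasts 1/12 s, in which the tool goes at most 41.7 mm and 7.16 degrees, less where a joint would pass 70% of its speed; a pose out of reach is approached as far as the arm can. A call with a number of a shift or a turn outside -1 to 1 is refused whole. A call with a gripper value outside its range is refused whole. The fingers move at their own pace and stop on an object; FORCE is the grip in N (left out, the last holds). Time passes only in rows, so rows that do not move let the fingers close. It gives the time, the measured TCP pose, the force, the opening and the grip force at its end, in the units of the state.
- r.sense(): the state, without advancing time (a new reading comes with each control period).
- grab_frame(name): name is "side" or "top" or "wrist"; returns a dict with "pixels" (384x512x3 uint8, red, green, blue), "z_map" (384x512 float32, mm along the optical axis (not along the pixel's ray), 0 where there is no reading), "vertical_fov" (degrees; the focal length in pixels is half the picture's height over the tangent of half this angle, whatever the lens; pixels are square), "cx", "cy" (the principal point, pixels), "dist" ([k1, k2, p1, p2, k3] as OpenCV has them; the pictures are not rectified), "cam_to_world" (4x4, takes a point from camera to world coordinates). Camera axes: x right, y down, z forward; pixel columns grow to the right and rows downward; lengths in mm; the calibration is good to about 2 mm. A picture is of the moment at which its call begins.
- r.sign_off(): hands the job in; it is judged then, once.
The state is a dict: "clock": time; "qpos": joint angles; "qvel": joint speeds; "joint_efforts": joint torques, N m; "eef_pos": TCP position; "tcp_rot": TCP orientation; "contact_force": force on the tool from outside, world axes, zero at the start; "wrist_torque": the same for the moment, N m; "opening": opening from 0.0 (shut) to 1.0 (fully open); "grasp_force": force on a finger pad.
Only numpy, scipy, OpenCV 4.12 (cv2) and the standard library are available. Lean on these libraries where they do the work, as an engineer would, in place of code of your own. Each camera call takes 0.05 s, during which the arm holds its last target. There are 200 camera calls.

TASK

Free the sprung pressure arm of the pump head: slide the steel dish up under the headed end of the transit pin, then take the drift and push the pin right out from its plain end, so that it drops into the dish and not onto the bench. Draw the drift back out so that the arm closes, and lay the drift back in its V rest. Leave the jar, beaker, roller and spanner where they are.

Things in the scene. Friction and masses are not known exactly. Their poses are not given: they have to be found in the camera images.
- pump: Peristaltic pump head bolted down (fixed), 172 x 56 x 86 mm: aluminium side plates, rotor with rollers, sprung steel arm on top. Origin: centre of underside on the bench; z up, x lengthwise (arm's hinge at x = +50, pin at x = -50, both 72 mm up), y along the pin. Plates and foot are flush at y = +-20; a round boss (26 mm diameter) round the bore reaches y = +-28 on each side.
- bore_entry (a point): Centre of the bore's mouth in the +y boss, 72 mm up, axes as the pump's: the drift goes in along -y. The bore, 13 mm diameter, runs 56 mm straight through both plates and the arm's two links; the pin's plain end lies 10 mm inside. 50 mm away in +x a 12 mm drive shaft stub, 34 mm up, sticks out to y = +44.
- bore_exit (a point): Centre of the bore's other mouth, in the -y boss, 72 mm up, with the pin's head against it. The pin tips out and drops once its tail nears this face: drift's nose 50 to 60 mm deep in the bore.
- drop_spot (a point): Point on the bench under where the pin drops: 34 mm out from the -y boss's face along the bore's axis. It must be well within the dish (dish centre within 50 mm of it). A dish touching the pump's side plate has its centre 18 mm beyond this point.
- pin: Loose steel transit pin, tight because the sprung arm bears on it: moving it along the bore takes about 7 to 12 N. Shank 12 mm diameter, 46 mm long; head 20 mm diameter, 5 mm thick, at its -y end. Origin: on the axis at the middle of the shank; y along the axis (in the bore its axes are the pump's).
- pin_tail (a point): Centre of the plain end of the pin, the face that the drift pushes on.
- pressure_arm (a joint): Angle of the sprung arm: about 0.015 while the pin holds it up, 0.12 rad when closed on the rollers. Its spring closes it (about 5 N at the pin) once nothing is in its way; with the pin out it rests on the drift's nose, at about 0.04, until the drift is drawn back out of the bore.
- drift: Steel drift punch, 164 mm, 147 g: round grip 14 mm diameter and 90 mm long, 8 mm taper, nose 9 mm diameter and 66 mm long with bevelled tip. Origin: on its axis at the middle of the grip; y along it, nose towards -y. It starts level in the rest, axis 45 mm above the bench, axes as the rest's. Centre of mass 21 mm from the origin towards the nose.
- drift_nose (a point): Centre of the flat tip of the drift's nose, 119 mm from the drift's origin along its -y.
- rest: Fixed aluminium tool rest, foot 60 x 100 x 8 mm, with two upright V saddles 10 mm thick, up to 47 mm high and 36 mm wide, at y = +-35. Origin: centre of its underside; y along the drift. The drift belongs in both V's, axis 45 mm above the bench, its grip's middle over the rest's origin. 60 mm are free for fingers between the saddles.
- dish: Loose round open steel dish, 120 mm outside diameter, 24 mm high, wall and floor 3 mm, about 0.25 kg, free to slide on the bench. Origin: centre of its underside. Set against the pump's -y side plate it passes below the boss and the pin's head.
- jar: Bystander: glass sample jar with blue lid, 68 mm diameter, 75 mm high. Origin: centre of its base.
- beaker: Bystander: clear plastic beaker, 70 mm diameter, 85 mm high. Origin: centre of its base.
- roller: Bystander: spare grey plastic pump roller standing on end, 32 mm diameter, 38 mm high. Origin: centre of its base.
- spanner: Bystander: steel spanner lying flat, 180 mm long, 38 mm wide, 8 mm thick. Origin: middle of its underside.
- table: The white bench, top at height 0.
Not all that is in view belongs to the job. Of the things that look like the dish, the smallest one is meant.

How it is judged (in metres and radians):
On the way, in this order (a step that is already met when the one before it is completed fails the run):
1. the dish stands on the bench under the pin's headed end (horizontal distance between drop_spot and dish below 0.05 m and height (world z) of dish below 0.01 m), for 0.2 s.
2. the drift pushes the pin along the bore, at least 25 mm on its way (contact force between drift and pin above 0.5 N and y of pin in the frame of pump below -0.03 m), for 0.1 s.
At the end, for the whole second after the job is handed in: The pin lies at rest in the dish, which stands level on the bench; the pressure arm has closed (joint over 0.10 rad); the drift lies at rest in both V's of its rest, within 8 mm sideways, 25 mm lengthwise, 6 mm in height and 0.12 rad (horizontal distance between pin and dish below 0.056 m and height (world z) of pin below 0.03 m and linear speed of each of pin, dish, drift below 0.02 m/s and height (world z) of dish below 0.01 m and angle between dish's own z axis and vertical below 0.1 rad and value of joint pressure_arm above 0.1 rad and x of drift in the frame of rest between -0.008 and 0.008 m and y of drift in the frame of rest between -0.025 and 0.025 m and z of drift in the frame of rest between 0.039 and 0.051 m and angle between the y axis of drift and the y axis of rest, either way round below 0.12 rad); the robot touches nothing.
It fails at once if the pin touches the bench (contact force between pin and table above 0.1 N).
It fails at once if the jar, beaker, roller or spanner is moved more than 30 mm or knocked over (distance of any of jar, beaker, roller, spanner from where it was at the start of the episode above 0.03 m or angle between any of jar, beaker, roller's own z axis and vertical above 0.5 rad).
It also fails if it takes over 72 s, if anything falls off the work surface, if the arm or the gripper's body presses on something with over 40 N, if the wrist force passes 120 N, or if a joint passes its speed limit or range.

## Working session

There is one attempt and no reset: what is moved stays moved. The work goes in short steps, Python scripts to look and compute and a shell command to move; the robot and the scene stay as the last step left them, time stands still between calls to the robot, and variables do not carry over. Pictures are saved under pics/ and viewed, at most 10 in all, crops included, and the job is handed in when it is done.

```bash
ls; mkdir -p pics; cat > h.py <<'E'
import numpy as np, cv2
from rig import r, grab_frame
def K(f):
    h=f["pixels"].shape[0]; fl=h/2/np.tan(np.radians(f["vertical_fov"]/2))
    return np.array([[fl,0,f["cx"]],[0,fl,f["cy"]],[0,0,1.]])
def plane(f,uv,z):
    p=cv2.undistortPoints(np.array(uv,float).reshape(-1,1,2),K(f),np.array(f["dist"],float)).reshape(-1,2)
    T=np.array(f["cam_to_world"]); d=np.c_[p,np.ones(len(p))]@T[:3,:3].T; o=T[:3,3]
    return o+d*((z-o[2])/d[:,2])[:,None]
def cloud(f):
    h,w=f["z_map"].shape; uv=np.stack(np.meshgrid(np.arange(w),np.arange(h)),-1).reshape(-1,1,2).astype(float)
    p=cv2.undistortPoints(uv,K(f),np.array(f["dist"],float)).reshape(-1,2)
    T=np.array(f["cam_to_world"]); P=(np.c_[p,np.ones(len(p))]*f["z_map"].reshape(-1,1))@T[:3,:3].T+T[:3,3]
    P[f["z_map"].ravel()==0]=np.nan
    return P.reshape(h,w,3)
def save(n,im): cv2.imwrite("pics/"+n+".png",cv2.cvtColor(im,cv2.COLOR_RGB2BGR))
E
python3 - <<'E'
from h import *
a=grab_frame("top");b=grab_frame("side")
for n,f in(("top",a),("side",b)):
    np.savez("/tmp/"+n,**f); print(n,np.round(f["cam_to_world"],3).tolist(),f["vertical_fov"],f["dist"])
save("both",cv2.resize(np.vstack([a["pixels"],b["pixels"]]),(400,600))if 0 else a["pixels"]);save("side0",b["pixels"])
print(r.sense())
E
```

```text
pics
top [[0.016, -0.994, 0.104, 391.367], [-1.0, -0.018, -0.018, -76.69], [0.02, -0.103, -0.994, 1426.616], [0.0, 0.0, 0.0, 1.0]] 45.34601536527042 [-0.01652478  0.          0.          0.          0.        ]
side [[-0.994, -0.071, 0.078, 461.3], [-0.105, 0.747, -0.657, 594.718], [-0.012, -0.661, -0.75, 844.617], [0.0, 0.0, 0.0, 1.0]] 56.23638572419595 [-0.03505329  0.          0.          0.          0.        ]
{'clock': 0.1, 'qpos': array([ 1.21259351e+00,  3.53584813e-01,  1.63405790e+00, -3.30212894e-05,
        1.15515866e+00, -2.44987405e-03]), 'qvel': array([-3.99445797e-05, -1.95826393e-03, -2.09928378e-03,  2.10141990e-03,
        5.30223174e-04,  4.23720610e-04]), 'joint_efforts': array([-9.67639317e-04, -6.06356406e+01, -3.42819321e+01,  6.06723597e-05,
        3.94670205e-03,  8.59360583e-09]), 'eef_pos': array([217.58814067, 585.48960738, 252.63381693]), 'tcp_rot': array([-3.14038386e+00,  2.72323882e-05,  2.78585308e+00]), 'contact_force': array([-0.2374574 , -0.41595525, -0.41349081]), 'wrist_torque': array([-0.04206916, -0.01320066,  0.00814291]), 'grasp_force': 0.0, 'opening': 1.0009177843663473}
```

View pics/both.png

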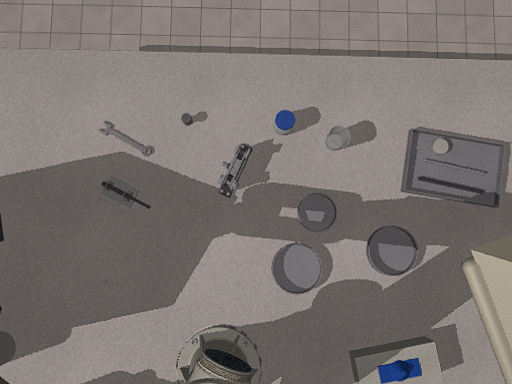

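View pics/side0.png

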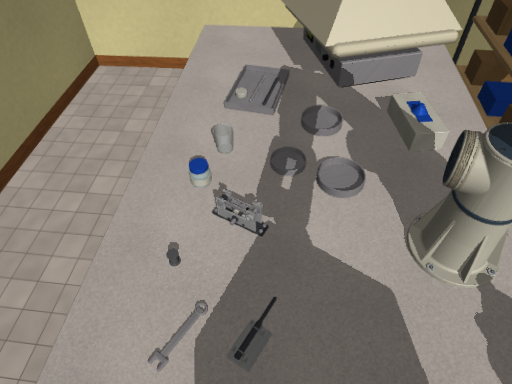

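The top view shows the pump at (235,170), the drift in its rest at (125,193), the spanner at (127,138), roller at (187,119), jar at (285,122) and beaker at (338,138). There are three dish-like things in it: (317,212), (297,267) and (391,250). (317,212) looks smallest, so I'll measure all three and check in a crop.

```bash
python3 - <<'E'
from h import *
a=dict(np.load("/tmp/top.npz"));b=dict(np.load("/tmp/side.npz"))
P=cloud(a);Q=cloud(b)
print("bench z top/side",np.nanmedian(P[230:240,190:200,2]),np.nanmedian(Q[250:260,330:340,2]))
def blob(P,lo,hi,zmin,zmax=200):
    m=(P[...,0]>lo[0])&(P[...,0]<hi[0])&(P[...,1]>lo[1])&(P[...,1]<hi[1])&(P[...,2]>zmin)&(P[...,2]<zmax); return P[m]
for n,(u,v) in dict(d1=(317,212),d2=(297,267),d3=(391,250)).items():
    c=plane(a,[(u,v)],10)[0]
    for nm,C in(("top",P),("side",Q)):
        q=blob(C,c-95,c+95,14,40)
        if len(q)<20: continue
        (x,y),rad=cv2.minEnclosingCircle(q[:,:2].astype(np.float32)); print(n,nm,round(x),round(y),"R",round(rad),len(q))
for n,uv,z in(("pump",(235,170),60),("rest",(125,193),40),("spanner",(127,138),6),("roller",(187,119),38),("jar",(285,122),75),("beaker",(338,138),85)):
    c=plane(a,[uv],z)[0]; print(n,c.round())
    for nm,C in(("top",P),("side",Q)):
        q=blob(C,c-110,c+110,5 if n=="spanner" else 15); 
        if len(q)<10: continue
        R=cv2.minAreaRect(q[:,:2].astype(np.float32)); print("  ",nm,np.round(R[0]),np.round(R[1]),round(R[2],1),"zmax",q[:,2].max().round(1))
im=np.hstack([cv2.resize(a["pixels"][120:300,210:420],None,fx=2.2,fy=2.2),]) 
jm=cv2.resize(a["pixels"][170:220,90:160],(330,236),interpolation=cv2.INTER_CUBIC)
km=cv2.resize(a["pixels"][135:205,210:260],(330,462),interpolation=cv2.INTER_CUBIC)[:396]
im=cv2.resize(a["pixels"][120:300,210:420],(462,396),interpolation=cv2.INTER_CUBIC)
save("crop1",np.hstack([im,km]))
s1=cv2.resize(b["pixels"][180:245,200:280],(400,325),interpolation=cv2.INTER_CUBIC)
s2=cv2.resize(b["pixels"][290:370,220:290],(350,400),interpolation=cv2.INTER_CUBIC)
o=np.zeros((400,750,3),np.uint8);o[:325,:400]=s1;o[:,400:]=s2;save("crop2",o)
E
```

```text
bench z top/side -1.2267414960983842 -0.45669814698027267
d1 top 476 -291 R 60 150
d1 side 470 -290 R 62 214
d2 top 303 -229 R 77 261
d2 side 300 -229 R 79 466
d3 top 361 -521 R 77 338
d3 side 359 -520 R 80 336
pump [593. -37.  60.]
   top [603. -29.] [ 72. 168.] 72.0 zmax 89.5
   side [600. -28.] [ 71. 166.] 72.6 zmax 87.9
rest [519. 294.  40.]
   top [517. 290.] [164.  50.] 71.5 zmax 56.7
   side [510. 289.] [164.  35.] 63.0 zmax 53.9
spanner [696. 305.   6.]
   top [692. 305.] [207. 216.] 1.2 zmax 14.5
   side [688. 312.] [178.  39.] 60.1 zmax 11.0
roller [752. 115.  38.]
   top [755. 118.] [31. 30.] 28.0 zmax 46.7
   side [755. 119.] [30. 31.] 44.7 zmax 40.5
jar [ 739. -185.   75.]
   top [ 712. -133.] [ 64. 184.] 34.5 zmax 87.6
   side [ 699. -149.] [ 66. 174.] 55.9 zmax 87.9
beaker [ 691. -343.   85.]
   top [ 698. -346.] [68. 66.] 81.6 zmax 90.3
   side [ 695. -345.] [68. 69.] 47.5 zmax 86.9
```

View pics/crop1.png

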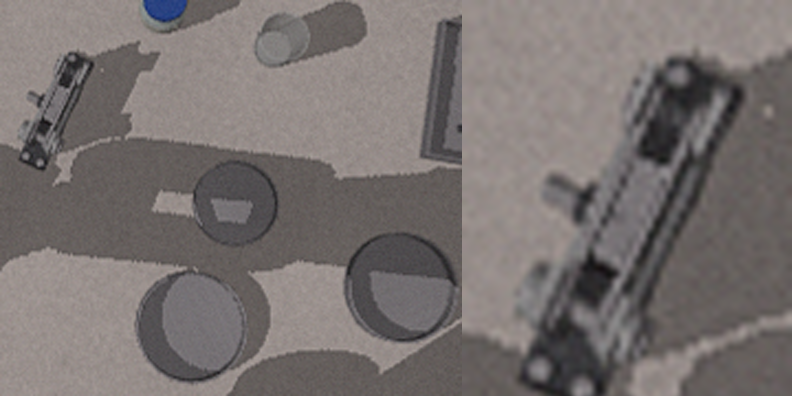

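View pics/crop2.png

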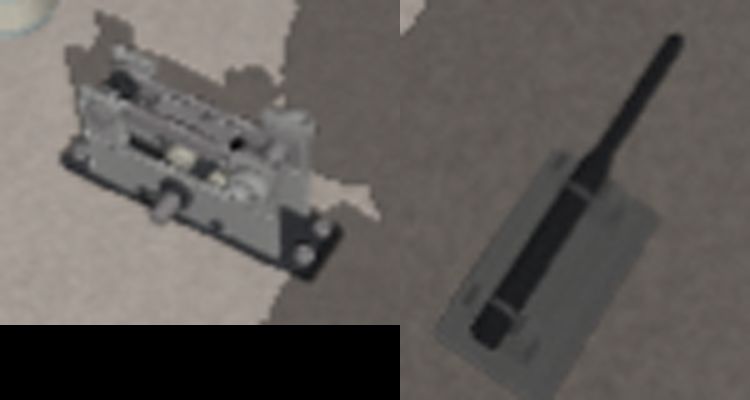

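The crops confirm the dish at top (317,212): its rim radius measures 60 mm against 77 mm for the other two, so it is the one meant. The pump's shaft stub and plain bore end face image-left (+y), and the pin's head faces the dish. Next I move over the pump for a wrist view.

```bash
cat > d.py <<'E'
# usage: d.py x y z [yaw]  (tool pointing down) -> remaining shift/turn in tool axes, full-scale units
import sys; from h import *
from scipy.spatial.transform import Rotation as Ro
s=r.sense(); R=Ro.from_euler("xyz",s["tcp_rot"]); t=list(map(float,sys.argv[1:]))
rv=np.zeros(3)
if len(t)>3:
    T=Ro.from_euler("xyz",[np.pi,0,t[3]]); rv=(R.inv()*T).as_rotvec()
    print("turn/pi",(rv/np.pi).round(4)); R=T
print("shift/25 (after turn)",(R.inv().apply(np.array(t[:3])-s["eef_pos"])/25).round(3))
E
python3 -m inch '[[0,0,0,-1,-0.96,-0.15,0],[0,0,0,-1,-0.96,-0.15,0],[0,0,0,-1,-0.96,-0.15,0],[0,0,0,-1,-0.96,-0.15,0],[0,0,0,-1,-0.96,-0.15,0],[0,0,0,-1,-0.96,-0.15,0],[0,0,0,-1,-0.96,-0.15,0],[0,0,0,-1,-0.96,-0.15,0]]'
python3 -m inch '[[0,0,0,-1,-0.96,-0.15,0],[0,0,0,-1,-0.96,-0.15,0],[0,0,0,-1,-0.96,-0.15,0],[0,0,0,-1,-0.96,-0.15,0],[0,0,0,-1,-0.96,-0.15,0],[0,0,0,-1,-0.96,-0.15,0],[0,0,0,-1,-0.96,-0.15,0],[0,0,0,-1,-0.96,-0.15,0]]'
python3 -m inch '[[0,0,0,-1,-0.96,-0.15,0],[0,0,0,-1,-0.96,-0.15,0],[0,0,0,-1,-0.96,-0.15,0],[0,0,0,-1,-0.96,-0.15,0],[0,0,0,0,0,0,0],[0,0,0,0,0,0,0]]'
python3 - <<'E'
from h import *
f=grab_frame("wrist");np.savez("/tmp/w1",**f);save("w1",f["pixels"]);print(np.round(f["cam_to_world"],3).tolist(),f["vertical_fov"],f["dist"]);print(r.sense()["eef_pos"],r.sense()["tcp_rot"])
E
```

```text
clock: 0.77
eef_pos: [338.5, 334.5, 283.2]
tcp_rot: [-3.141, -0.0, 2.786]
contact_force: [0.4, -0.2, 0.4]
opening: 1.0
grasp_force: 0.0
clock: 1.43
eef_pos: [459.1, 84.8, 313.4]
tcp_rot: [-3.142, -0.0, 2.786]
contact_force: [0.2, 0.6, -0.2]
opening: 0.999
grasp_force: 0.0
clock: 1.93
eef_pos: [519.5, -39.7, 327.9]
tcp_rot: [-3.141, -0.001, 2.783]
contact_force: [-0.3, 0.4, 0.1]
opening: 0.999
grasp_force: 0.0
[[0.351, 0.892, 0.285, 446.722], [0.936, -0.335, -0.107, -12.584], [0.0, 0.304, -0.953, 447.657], [0.0, 0.0, 0.0, 1.0]] 68.03350626601012 [-0.00595273  0.          0.          0.          0.        ]
[518.87474961 -38.64175782 327.75189611] [ 3.14159222e+00 -1.31144088e-03  2.78408176e+00]
```

View pics/w1.png

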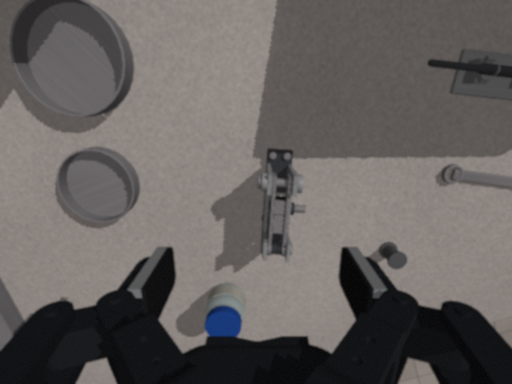

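```bash
python3 - <<'E'
from h import *
for n in("w1","top","side"):
    f=dict(np.load(f"/tmp/{n}.npz"));P=cloud(f)
    b=(abs(P[...,0]-600)<95)&(abs(P[...,1]+36)<60)
    b&=np.hypot(P[...,0]-735,P[...,1]+185)>60
    for lo,hi in((3,200),(6,20),(45,100),(74,100)):
        q=P[b&(P[...,2]>lo)&(P[...,2]<hi)]
        if len(q)<30: continue
        R=cv2.minAreaRect(q[:,:2].astype(np.float32)); c=q.mean(0)
        w,v=np.linalg.eigh(np.cov(q[:,:2].T)); a=np.degrees(np.arctan(v[1,1]/v[0,1]))
        print(n,lo,hi,len(q),np.round(R[0],1),np.round(R[1],1),round(R[2],1),"pca",round(a,1),c.round(1))
    # dish
    d=(np.hypot(P[...,0]-473,P[...,1]+291)<80)&(P[...,2]>17)&(P[...,2]<40); q=P[d]
    A=np.c_[2*q[:,:2],np.ones(len(q))]; s=np.linalg.lstsq(A,(q[:,:2]**2).sum(1),rcond=None)[0]
    print(n,"dish",s[:2].round(1),np.sqrt(s[2]+s[0]**2+s[1]**2).round(1),q[:,2].max().round(1))
    d=P[(abs(P[...,0]-517)<110)&(abs(P[...,1]-290)<110)&(P[...,2]>44)&(P[...,2]<70)]
    if len(d)>20:
        w,v=np.linalg.eigh(np.cov(d[:,:2].T)); print(n,"drift axis",np.degrees(np.arctan2(v[1,1],v[0,1])).round(1),d.mean(0).round(1), cv2.minAreaRect(d[:,:2].astype(np.float32)),len(d))
f=dict(np.load("/tmp/w1.npz"));save("w1c",cv2.resize(f["pixels"][140:270,215:345],(780,780),interpolation=cv2.INTER_CUBIC)[:600])
E
```

```text
w1 3 200 3469 [595.6 -27.7] [ 72.3 158.7] 71.9 pca -23.7 [584.9 -31.1  56.2]
w1 6 20 791 [592.3 -35.9] [ 39.7 157.4] 64.8 pca -23.8 [561.2 -19.8   9.9]
w1 45 100 2288 [599.1 -37.8] [ 61.  128.8] 68.4 pca -23.1 [591.4 -35.4  75.5]
w1 74 100 1745 [599.1 -37.8] [ 61.  128.8] 68.4 pca -22.4 [591.8 -35.1  79.3]
w1 dish [ 472.8 -290.4] 58.0 25.3
w1 drift axis 63.6 [504.  269.2  48.2] ((499.3677978515625, 266.44659423828125), (112.27271270751953, 30.531667709350586), 57.79288101196289) 829
top 3 200 1022 [600.3 -35.5] [186.3 118.4] 1.0 pca -18.9 [596.8 -34.6  45.4]
top 6 20 250 [601.5 -37. ] [176.4 115.5] 1.3 pca -22.3 [592.7 -31.6  10.8]
top 45 100 525 [603.6 -30. ] [ 69.3 130.1] 72.0 pca -22.9 [597.3 -35.1  75.3]
top 74 100 376 [600.4 -38.7] [ 61.2 126.9] 65.9 pca -22.9 [597.2 -35.2  80.1]
top dish [ 475.3 -290.2] 58.2 29.7
top drift axis 63.9 [519.8 300.2  48.9] ((514.1864013671875, 290.2441711425781), (165.25128173828125, 30.72471809387207), 64.62134552001953) 211
side 3 200 1339 [597.1 -25. ] [ 95.6 190.5] 83.3 pca -20.0 [592.1 -26.1  48.7]
side 6 20 276 [599.1 -34.5] [ 41.  172.6] 67.5 pca -20.5 [579.  -21.8  11.7]
side 45 100 708 [595.4 -39.8] [ 61.7 127.6] 63.4 pca -21.5 [595.  -31.2  72.3]
side 74 100 421 [594.7 -40. ] [ 61.6 126.8] 62.9 pca -23.1 [593.2 -33.7  79.8]
side dish [ 470.6 -290. ] 58.2 27.1
side drift axis 63.5 [517.4 304.7  48.8] ((508.49505615234375, 289.9229736328125), (164.44537353515625, 31.85181999206543), 62.166908264160156) 424
```

View pics/w1c.png

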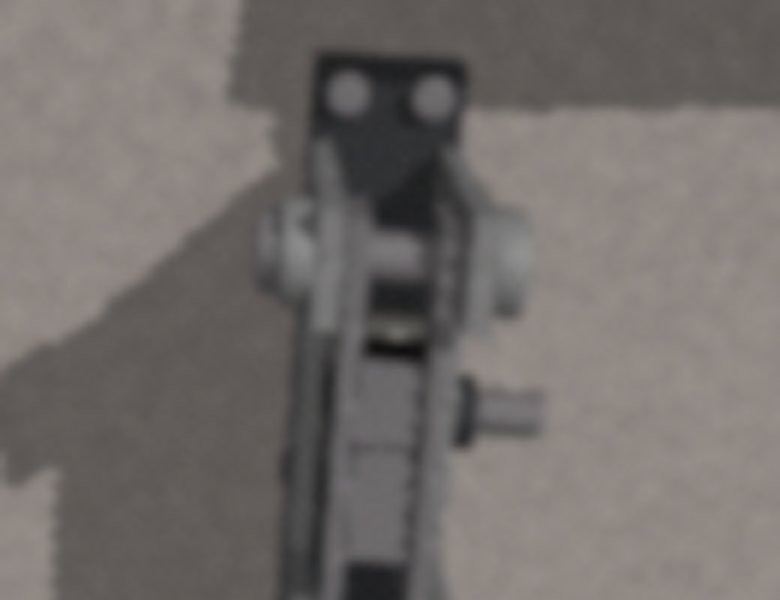

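```bash
python3 d.py 450 -344 80 2.740; python3 - <<'E'
from h import *
f=dict(np.load("/tmp/w1.npz"))
b=plane(f,[(273,155.3),(287.2,156.2)],11);e=plane(f,[(267.5,148.7),(293,150.3)],8)
for p in(b,e): d=p[1]-p[0];print(p.round(1),np.degrees(np.arctan2(d[1],d[0])).round(1)-90)
E
```

```text
turn/pi [-0.     -0.0004  0.014 ]
shift/25 (after turn) [ -2.239 -12.319   9.91 ]
[[526.1 -15.6  11. ]
 [535.2   4.5  11. ]] -24.200000000000003
[[514.1 -20.2   8. ]
 [530.2  15.9   8. ]] -24.099999999999994
```

```bash
python3 -m inch '[[0,0,0.014,0,0,0,0],[0,0,0,-0.17,-0.95,0.76,0],[0,0,0,-0.17,-0.95,0.76,0],[0,0,0,-0.17,-0.95,0.76,0],[0,0,0,-0.17,-0.95,0.76,0],[0,0,0,-0.17,-0.95,0.76,0],[0,0,0,-0.17,-0.95,0.76,0],[0,0,0,-0.17,-0.95,0.76,0]]' >/dev/null
python3 -m inch '[[0,0,0,-0.17,-0.95,0.76,0],[0,0,0,-0.17,-0.95,0.76,0],[0,0,0,-0.17,-0.95,0.76,0],[0,0,0,-0.17,-0.95,0.76,0],[0,0,0,-0.17,-0.95,0.76,0],[0,0,0,-0.17,-0.95,0.76,0],[0,0,0,0,0,0,0],[0,0,0,0,0,0,0]]'
python3 d.py 450 -344 30 2.740
python3 - <<'E'
from h import *
f=grab_frame("wrist");P=cloud(f)
q=P[(np.hypot(P[...,0]-473,P[...,1]+291)<75)&(P[...,2]>17)&(P[...,2]<32)]
A=np.c_[2*q[:,:2],np.ones(len(q))]; s=np.linalg.lstsq(A,(q[:,:2]**2).sum(1),rcond=None)[0];print(s[:2],np.sqrt(s[2]+s[0]**2+s[1]**2),len(q))
E
```

```text
clock: 3.32
eef_pos: [449.2, -343.2, 80.2]
tcp_rot: [3.141, -0.003, 2.741]
contact_force: [-0.5, -0.1, -0.7]
opening: 1.002
grasp_force: 0.0
turn/pi [ 0.0003 -0.0009  0.0003]
shift/25 (after turn) [-0.044 -0.018  2.007]
[ 472.23168373 -291.76666276] 57.92355422400035 3189
```

```bash
python3 -m inch '[[0,0,0,0,0,0.5,0],[0,0,0,0,0,0.5,0],[0,0,0,0,0,0.5,0],[0,0,0,0,0,0.5,0],[0,0,0,0,0,0,1],[0,0,0,0,0,0,1],[0,0,0,0,0,0,1],[0,0,0,0,0,0,1]]' 40
python3 -m inch '[[0,0,0,0,0,0,1],[0,0,0,0,0,0,1],[0,0,0,0,0,0,1],[0,0,0,0,0,0,1]]'
python3 - <<'E'
from h import *
s=r.sense();print(s)
f=grab_frame("wrist");P=cloud(f)
q=P[(np.hypot(P[...,0]-473,P[...,1]+291)<75)&(P[...,2]>17)&(P[...,2]<32)]
q=q[q[:,1]>-320]
A=np.c_[2*q[:,:2],np.ones(len(q))]; s=np.linalg.lstsq(A,(q[:,:2]**2).sum(1),rcond=None)[0];print(s[:2],np.sqrt(s[2]+s[0]**2+s[1]**2),len(q))
E
python3 d.py 497 -147 30
```

```text
clock: 4.03
eef_pos: [450.2, -344.4, 31.7]
tcp_rot: [-3.141, 0.001, 2.742]
contact_force: [0.1, -0.3, 0.3]
opening: 0.451
grasp_force: 0.0
clock: 4.37
eef_pos: [450.2, -344.4, 31.8]
tcp_rot: [-3.141, 0.001, 2.742]
contact_force: [-0.4, 0.0, 4.4]
opening: 0.021
grasp_force: 40.6
{'clock': 4.3667, 'qpos': array([-6.55673476e-01,  5.62318545e-01,  1.90315984e+00, -3.38513464e-05,
        6.75166168e-01, -1.82670150e+00]), 'qvel': array([ 0.00139021,  0.00039939, -0.00054972, -0.00191136, -0.00041266,
       -0.00010632]), 'joint_efforts': array([-1.26737701e-01, -5.97011805e+01, -2.02593327e+01,  1.87754666e-02,
       -4.17378056e-02,  5.72372228e-02]), 'eef_pos': array([ 450.23444719, -344.4344608 ,   31.75843485]), 'tcp_rot': array([-3.14133218e+00,  9.11861208e-04,  2.74185088e+00]), 'contact_force': array([-0.40134159,  0.03246284,  4.40088851]), 'wrist_torque': array([ 0.01572606, -0.01625486,  0.07570088]), 'grasp_force': 40.61878837645054, 'opening': 0.021376263629213767}
[ 466.75611164 -290.11382909] 58.15541814770675 4325
shift/25 (after turn) [1.35  8.004 0.067]
```

```bash
python3 -m inch '[[0,0,0,0.08,0.5,0,1],[0,0,0,0.08,0.5,0,1],[0,0,0,0.08,0.5,0,1],[0,0,0,0.08,0.5,0,1],[0,0,0,0.08,0.5,0,1],[0,0,0,0.08,0.5,0,1],[0,0,0,0.08,0.5,0,1],[0,0,0,0.08,0.5,0,1]]'
python3 -m inch '[[0,0,0,0.09,0.5,0,1],[0,0,0,0.09,0.5,0,1],[0,0,0,0.09,0.5,0,1],[0,0,0,0.09,0.5,0,1],[0,0,0,0.09,0.5,0,1],[0,0,0,0.09,0.4,0,1],[0,0,0,0.09,0.3,0,1],[0,0,0,0.09,0.2,0,1]]'
python3 -m inch '[[0,0,0,0,0,0,1],[0,0,0,0,0,0,1]]'
python3 - <<'E'
from h import *
for n in("top","wrist","side"):
    f=grab_frame(n);np.savez("/tmp/"+n+"2",**f);P=cloud(f)
    q=P[(np.hypot(P[...,0]-518,P[...,1]+100)<75)&(P[...,2]>17)&(P[...,2]<30)]
    q=q[((q[:,:2]-[518,-100])@[.4,.916])>-35]
    A=np.c_[2*q[:,:2],np.ones(len(q))]; s=np.linalg.lstsq(A,(q[:,:2]**2).sum(1),rcond=None)[0];print(n,s[:2],np.sqrt(s[2]+s[0]**2+s[1]**2),len(q))
E
python3 d.py 497 -147 30
```

```text
clock: 5.08
eef_pos: [474.7, -245.0, 31.8]
tcp_rot: [-3.141, 0.001, 2.743]
contact_force: [-0.9, -5.4, 5.0]
opening: 0.023
grasp_force: 41.4
clock: 5.75
eef_pos: [491.2, -159.4, 31.8]
tcp_rot: [-3.141, 0.001, 2.743]
contact_force: [1.0, -5.0, 4.6]
opening: 0.025
grasp_force: 41.7
clock: 5.92
eef_pos: [491.2, -158.8, 31.7]
tcp_rot: [3.141, 0.001, 2.742]
contact_force: [2.5, 5.3, 7.1]
opening: 0.021
grasp_force: 41.6
top [513.43339656 -94.40478358] 53.4586413468211 55
wrist [512.69728394 -94.33768537] 55.10540163355315 4457
side [ 507.98066936 -100.62606848] 57.83949433851461 105
shift/25 (after turn) [-0.03   0.528  0.07 ]
```

```bash
python3 -m inch '[[0,0,0,0,0.2,0,1],[0,0,0,0,0.2,0,1],[0,0,0,0,0,0,1],[0,0,0,0,0,0,0.6],[0,0,0,0,0,0,0.6],[0,0,0,0,0,0,0.6],[0,0,0,0,0,-0.5,0.5],[0,0,0,0,-0.5,-1,0.5]]'
python3 -m inch '[[0,0,0,0,-0.5,-1,0.5],[0,0,0,0,-0.5,-1,0.5],[0,0,0,0,-0.5,-1,0.5],[0,0,0,0,-0.5,-1,0.5],[0,0,0,0,-0.5,-1,0.5],[0,0,0,0,-0.5,-1,0],[0,0,0,0,-0.2,-1,0],[0,0,0,0,0,0,0]]'
python3 - <<'E'
from h import *
for n in("top","wrist","side"):
    f=grab_frame(n);np.savez("/tmp/"+n+"3",**f);P=cloud(f)
    q=P[(np.hypot(P[...,0]-518,P[...,1]+97)<72)&(P[...,2]>17)&(P[...,2]<30)]
    if len(q)<10: print(n,len(q));continue
    A=np.c_[2*q[:,:2],np.ones(len(q))]; s=np.linalg.lstsq(A,(q[:,:2]**2).sum(1),rcond=None)[0];print(n,s[:2],np.sqrt(s[2]+s[0]**2+s[1]**2),len(q))
# pump in wrist view
f=dict(np.load("/tmp/wrist3.npz"));save("w3",f["pixels"])
E
python3 d.py 497 -147 30
```

```text
clock: 6.73
eef_pos: [488.0, -160.9, 66.8]
tcp_rot: [3.142, -0.005, 2.743]
contact_force: [-0.7, -0.2, -0.3]
opening: 0.496
grasp_force: 0.0
clock: 7.4
eef_pos: [460.0, -238.2, 248.3]
tcp_rot: [-3.141, 0.007, 2.741]
contact_force: [1.6, 0.0, 0.2]
opening: 0.906
grasp_force: 0.0
top [514.17215079 -94.25461546] 58.202439604481434 128
wrist [513.26817312 -92.86487572] 59.66750745856637 1320
side [510.21946274 -93.85485097] 58.4591593651772 175
shift/25 (after turn) [-0.049  3.887  8.532]
```

View pics/w3.png

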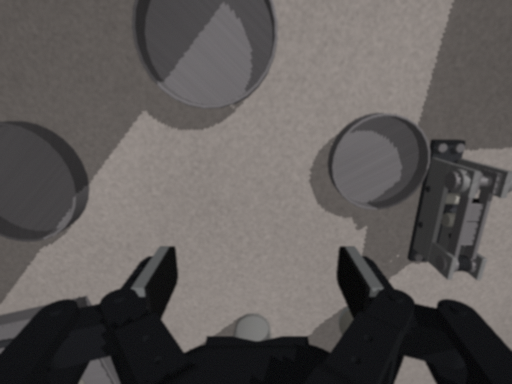

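The dish is set at about (513,-94), under the pin's end at roughly (380,160) in the wrist view and about 26 mm from the drop spot. Next is the drift.

```bash
python3 -m inch '[[0,0,-0.037,0,0,0,0],[0,0,-0.037,0,0,0,0],[0,0,-0.037,0,0,0,0],[0,0,-0.037,0,0,0,0],[0,0,-0.037,0,0,0,0],[0,0,-0.037,0,0,0,0],[0,0,-0.037,0,0,0,0],[0,0,-0.037,0,0,0,0]]' >/dev/null
python3 -m inch '[[0,0,-0.037,0,0,0,0],[0,0,-0.037,0,0,0,0],[0,0,-0.037,0,0,0,0],[0,0,-0.037,0,0,0,0],[0,0,-0.037,0,0,0,0],[0,0,0,0,0,0,0]]'
python3 d.py 508 278 220 -2.03
```

```text
clock: 8.72
eef_pos: [469.0, -208.5, 240.3]
tcp_rot: [-3.14, -0.046, -2.064]
contact_force: [0.4, 0.5, -0.6]
opening: 0.998
grasp_force: 0.0
turn/pi [-0.0004 -0.0147 -0.0107]
shift/25 (after turn) [-18.137   7.229   0.81 ]
```

```bash
python3 -m inch '[[0,0,0,-1,0.4,0,0],[0,0,0,-1,0.4,0,0],[0,0,0,-1,0.4,0,0],[0,0,0,-1,0.4,0,0],[0,0,0,-1,0.4,0,0],[0,0,0,-1,0.4,0,0],[0,0,0,-1,0.4,0,0],[0,0,0,-1,0.4,0,0]]'
python3 -m inch '[[0,0,0,-1,0.4,0,0],[0,0,0,-1,0.4,0,0],[0,0,0,-1,0.4,0,0],[0,0,0,-1,0.4,0,0],[0,0,0,-1,0.4,0,0],[0,0,0,-1,0.4,0,0],[0,0,0,-1,0.4,0,0],[0,0,0,0,0,0,0]]'
python3 d.py 508 278 220 -2.03; python3 -c "
from h import *;print(r.sense()['qpos'])"
```

```text
clock: 9.38
eef_pos: [493.3, 3.8, 231.4]
tcp_rot: [-3.139, -0.046, -2.069]
contact_force: [1.0, 0.5, 0.7]
opening: 0.999
grasp_force: 0.0
clock: 10.05
eef_pos: [516.0, 193.1, 222.9]
tcp_rot: [-3.138, -0.045, -2.067]
contact_force: [-0.0, 0.7, -0.2]
opening: 1.002
grasp_force: 0.0
turn/pi [-0.0007 -0.0144 -0.0117]
shift/25 (after turn) [-2.904  1.792  0.115]
[ 0.37364747  0.28695561  1.80197883 -0.03562344  1.08534075 -2.25485366]
```

```bash
python3 -m inch '[[-0.0007,-0.0144,-0.0117,0,0,0,0],[0,0,0,-0.97,0.6,0.04,0],[0,0,0,-0.97,0.6,0.04,0],[0,0,0,-0.97,0.6,0.04,0],[0,0,0,0,0,0,0],[0,0,0,0,0,0,0]]'
python3 - <<'E'
from h import *
for n in("wrist","top"):
    f=grab_frame(n);np.savez("/tmp/"+n+"4",**f);P=cloud(f)
    if n=="wrist": save("w4",f["pixels"])
    v=f["pixels"].max(2)
    q=P[(abs(P[...,0]-508)<110)&(abs(P[...,1]-280)<110)&(P[...,2]>41)&(P[...,2]<60)&(v<70)]
    if len(q)<20: print(len(q));continue
    vx,vy,x0,y0=cv2.fitLine(q[:,:2].astype(np.float32),cv2.DIST_HUBER,0,.01,.01).ravel()
    if vy<0: vx,vy=-vx,-vy
    t=(q[:,:2]-[x0,y0])@[vx,vy]; lo,hi=np.percentile(t,[.3,99.7]); s=(q[:,:2]-[x0,y0])@[vy,-vx]
    print(n,len(q),"ang",np.degrees(np.arctan2(vy,vx)),"nose",x0+lo*vx,y0+lo*vy,"tail",x0+hi*vx,y0+hi*vy,"len",hi-lo,"origin(tail)",x0+(hi-45)*vx,y0+(hi-45)*vy,"origin(nose)",x0+(lo+119)*vx,y0+(lo+119)*vy,"z",q[:,2].mean(),s.min(),s.max())
E
```

```text
clock: 10.55
eef_pos: [507.5, 274.9, 220.0]
tcp_rot: [-3.141, -0.002, -2.03]
contact_force: [-0.2, -0.4, -0.5]
opening: 1.004
grasp_force: 0.0
wrist 1431 ang 63.93183 nose 477.1205581003877 215.33612723140666 tail 547.8875644744472 359.992933761177 len 161.03900520760175 origin(tail) 528.112757229908 319.5707001200294 origin(nose) 529.4139372581693 322.23047841577477 z 48.77205951313491 -7.452650935103573 6.776533513683674
top 127 ang 63.546 nose 477.93564208377836 216.46010202173906 tail 528.53313743189 318.14735867320354 len 113.57994692252231 origin(tail) 508.486576816589 277.8592032962924 origin(nose) 530.9476579331302 322.9998906851264 z 48.02519494590356 -14.465219399741985 12.319197428456311
```

View pics/w4.png

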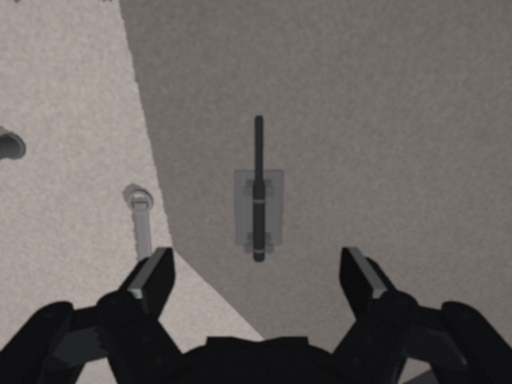

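```bash
python3 - <<'E'
from h import *
f=dict(np.load("/tmp/wrist4.npz"))
p=plane(f,[(259,117),(259,201),(259,251),(259,262)],45)[:,:2];print(p.round(1),np.linalg.norm(np.diff(p,axis=0),axis=1))
q=plane(f,[(235,170),(283,170),(283,246),(235,246)],8)[:,:2];print(q.mean(0))
E
python3 d.py 523.5 310 120 -2.0258
```

```text
[[476.7 216.7]
 [515.9 296.4]
 [542.9 351.4]
 [549.3 364.4]] [88.83033673 61.29474798 14.48482874]
[526.24677808 318.04341823]
turn/pi [-0.0004 -0.0007 -0.0019]
shift/25 (after turn) [-1.586  0.076  4.016]
```

```bash
python3 -m inch '[[0,-0.0007,-0.002,-0.42,0.02,1,0],[0,0,0,-0.42,0.02,1,0],[0,0,0,-0.42,0.02,1,0],[0,0,0,-0.42,0.02,1,0],[0,0,0,0,0,0,0],[0,0,0,0,0,0,0]]'
python3 - <<'E'
from h import *
f=grab_frame("wrist");P=cloud(f);v=f["pixels"].max(2);s=r.sense();a=s["tcp_rot"][2]
q=P[(abs(P[...,0]-508)<110)&(abs(P[...,1]-280)<110)&(P[...,2]>41)&(P[...,2]<60)&(v<70)]
vx,vy,x0,y0=cv2.fitLine(q[:,:2].astype(np.float32),cv2.DIST_HUBER,0,.01,.01).ravel()
if vy<0: vx,vy=-vx,-vy
t=(q[:,:2]-[x0,y0])@[vx,vy]; e=s["eef_pos"][:2]-[x0,y0]
print(len(q),np.degrees(np.arctan2(vy,vx)),"tail end to TCP",np.percentile(t,99.7)-e@[vx,vy],"TCP->nose",e@[vx,vy]-np.percentile(t,.3),"lateral",e@[vy,-vx],"z",np.percentile(q[:,2],95))
E
python3 d.py 524.5 312 48 -2.0258
```

```text
clock: 11.15
eef_pos: [524.7, 311.6, 120.2]
tcp_rot: [-3.141, -0.001, -2.026]
contact_force: [0.4, -0.9, 1.1]
opening: 1.0
grasp_force: 0.0
3343 63.703163 tail end to TCP 52.403109278408905 TCP->nose 107.45084158978533 lateral 1.1530370358502857 z 51.265882734580345
turn/pi [-0.0005  0.0003 -0.0002]
shift/25 (after turn) [0.012 0.031 2.945]
```

```bash
python3 -m inch '[[0,0,0,0,0.04,0.6,0],[0,0,0,0,0,0.6,0],[0,0,0,0,0,0.6,0],[0,0,0,0,0,0.6,0],[0,0,0,0,0,0.54,0],[0,0,0,0,0,0,1],[0,0,0,0,0,0,1],[0,0,0,0,0,0,1]]' 90
python3 -m inch '[[0,0,0,0,0,0,1],[0,0,0,0,0,0,1],[0,0,0,0,0,0,1],[0,0,0,0,0,0,1]]'
python3 d.py 524.5 312 48 -2.0258
```

```text
clock: 11.87
eef_pos: [525.4, 313.7, 49.2]
tcp_rot: [-3.139, 0.003, -2.026]
contact_force: [0.1, 0.2, 0.1]
opening: 0.607
grasp_force: 0.0
clock: 12.2
eef_pos: [524.8, 313.9, 48.9]
tcp_rot: [-3.139, 0.003, -2.026]
contact_force: [-2.0, -1.0, 5.9]
opening: 0.135
grasp_force: 87.7
turn/pi [-0.0007  0.0009 -0.0001]
shift/25 (after turn) [ 0.075 -0.021  0.035]
```

```bash
python3 -m inch '[[0,0,0,0,0,-0.3,1],[0,0,0,0,0,-0.5,1],[0,0,0,0,0,-1,1],[0,0,0,0,0,-1,1],[0,0,0,0,0,-1,1],[0,0,0,0,0,0,1],[0,0,0,0,0,0,1]]'
python3 d.py 618.7 131.5 140 -1.984; python3 -c "
from h import *
f=grab_frame('wrist');np.savez('/tmp/w5',**f);save('w5',f['pixels'])"
```

```text
clock: 12.78
eef_pos: [525.5, 314.1, 145.4]
tcp_rot: [-3.137, 0.005, -2.026]
contact_force: [0.3, 0.5, -1.9]
opening: 0.133
grasp_force: 88.0
turn/pi [-0.0015  0.0017 -0.0133]
shift/25 (after turn) [ 5.19  -6.347  0.216]
```

View pics/w5.png

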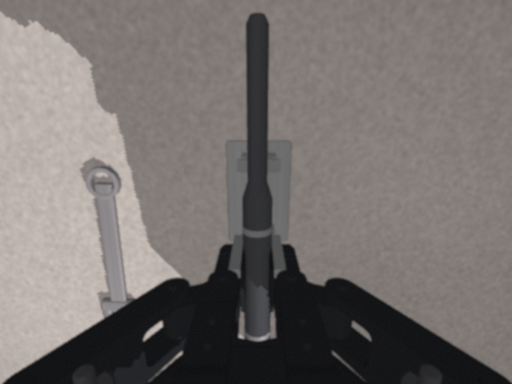

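The drift is held straight, with its nose tip at (257,15) and tail at (257,338). Next I look at the boss with the same camera, from the side and above so the drift doesn't hide it.

```bash
python3 d.py 563 116.6 175 -1.984; python3 - <<'E'
from h import *
f=dict(np.load("/tmp/w5.npz"));P=cloud(f);s=r.sense()
from scipy.spatial.transform import Rotation as Ro
R=Ro.from_euler("xyz",s["tcp_rot"]).as_matrix()
C=(P-s["eef_pos"])@R
m=(f["pixels"].max(2)<80)&(abs(C[...,1])<15)&(C[...,0]>25)&(C[...,0]<125)&(abs(C[...,2])<25)
q=C[m]; n=q[q[:,0]>44]
for lo in(30,45,60,75,90,100): 
    k=q[(q[:,0]>lo)&(q[:,0]<lo+8)]; print(lo,len(k),"y mid",(np.percentile(k[:,1],1)+np.percentile(k[:,1],99))/2,"w",np.ptp(k[:,1]),"z top",np.percentile(k[:,2],10))
print("nose x",np.percentile(q[:,0],99.8))
E
```

```text
turn/pi [-0.001   0.001  -0.0133]
shift/25 (after turn) [ 6.597 -4.57  -1.246]
30 503 y mid -0.6172530645030632 w 13.454044078601042 z top -3.570984358021569
45 353 y mid -0.8509698993800725 w 8.537050523860746 z top -1.2372838209123036
60 390 y mid -0.6503520045755493 w 8.691250103995532 z top -1.2012813978444545
75 440 y mid -0.6178253371351496 w 8.31230811076264 z top -1.175825747805926
90 473 y mid -0.6425745583767535 w 8.381724545713794 z top -1.2697894304427528
100 515 y mid -0.6000196417240071 w 8.628657245667371 z top -1.349139883339038
nose x 109.19613388599942
```

```bash
python3 -m inch '[[-0.001,0.001,-0.0133,0,0,0,1],[0,0,0,0.82,-0.57,-0.15,1],[0,0,0,0.82,-0.57,-0.15,1],[0,0,0,0.82,-0.57,-0.15,1],[0,0,0,0.82,-0.57,-0.15,1],[0,0,0,0.82,-0.57,-0.15,1],[0,0,0,0.82,-0.57,-0.15,1],[0,0,0,0.82,-0.57,-0.15,1]]' >/dev/null
python3 -m inch '[[0,0,0,0.82,-0.57,-0.15,1],[0,0,0,0,0,0,1],[0,0,0,0,0,0,1],[0,0,0,0,0,0,1]]'
python3 -c "
from h import *
f=grab_frame('wrist');np.savez('/tmp/w6',s_pos=r.sense()['eef_pos'],s_rot=r.sense()['tcp_rot'],**f);save('w6',f['pixels'])"
```

```text
clock: 13.83
eef_pos: [562.4, 117.6, 172.1]
tcp_rot: [3.139, -0.002, -1.985]
contact_force: [0.0, 0.6, -1.0]
opening: 0.141
grasp_force: 88.1
```

View pics/w6.png

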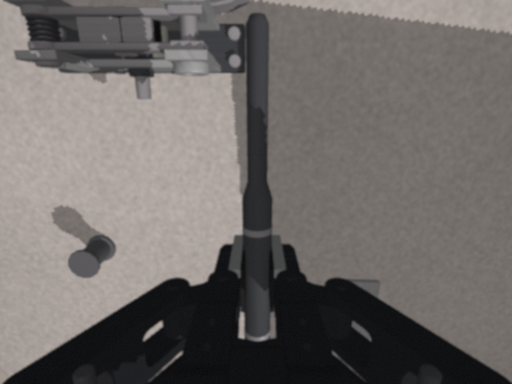

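The boss shows at (192,65) and the shaft stub at (144,85), both clear of the drift. I'll compute the bore line in the tool frame.

```bash
python3 - <<'E'
from h import *
from scipy.spatial.transform import Rotation as Ro
f=dict(np.load("/tmp/w6.npz"));P=cloud(f)
R=Ro.from_euler("xyz",f["s_rot"]).as_matrix()
def win(u0,u1,v0,v1): return P[v0:v1,u0:u1].reshape(-1,3)
# bench
print("bench",np.nanmedian(P[120:200,100:200,2]), np.nanmedian(P[100:200,350:450,2]))
# boss
b=win(165,220,50,80); b=b[(b[:,2]>55)&(b[:,2]<95)]
yh=np.array([.402,.916]); xh=np.array([.916,-.402]); o=np.array([554,-16.])
for a in (-24.5,-23.7,-23,-22):
    A=np.radians(a); xh=np.array([np.cos(A),np.sin(A)]);yh=np.array([-np.sin(A),np.cos(A)])
    X=(b[:,:2]-o)@xh;Y=(b[:,:2]-o)@yh
    k=(Y>22)&(Y<32)&(abs(X)<25); print(a,k.sum(),"boss X",np.percentile(X[k],[1,99]).round(1),"X at top",np.median(X[k&(b[:,2]>np.percentile(b[k,2],85))]).round(2),"Ymax",np.percentile(Y[k],[95,99]).round(1),"ztop",np.percentile(b[k,2],97).round(1))
# shaft direction
s=win(130,158,76,100); s=s[(s[:,2]>30)&(s[:,2]<48)]
v=cv2.fitLine(s[:,:2].astype(np.float32),cv2.DIST_HUBER,0,.01,.01).ravel();print("shaft",len(s),np.degrees(np.arctan2(v[1],v[0])),v[2:])
# pump foot/bolts pca: plate +y face top edge; bolts
bl=plane(f,[(235,33),(235,61)],11)[:,:2];d=bl[0]-bl[1];print("bolts",bl.round(1),np.degrees(np.arctan2(d[1],d[0])))
# pin between plates, visible at (188,20-40)
p=win(178,200,12,46); p=p[(p[:,2]>66)&(p[:,2]<84)];v=cv2.fitLine(p[:,:2].astype(np.float32),cv2.DIST_HUBER,0,.01,.01).ravel();print("pin",len(p),v)
save("w6c",cv2.resize(f["pixels"][0:110,110:260],(800,587),interpolation=cv2.INTER_CUBIC))
E
```

```text
bench -0.9264711238012637 -1.0778777986724037
-24.5 376 boss X [-11.6  12. ] X at top 0.35 Ymax [27.  27.1] ztop 84.5
-23.7 373 boss X [-11.3  12.4] X at top 0.55 Ymax [26.9 27. ] ztop 84.5
-23 373 boss X [-11.   12.7] X at top 0.77 Ymax [27.  27.1] ztop 84.5
-22 374 boss X [-10.6  13.2] X at top 1.05 Ymax [27.1 27.2] ztop 84.5
shaft 335 61.113907 [612.2757    -4.853491]
bolts [[524.3 -16.2]
 [533.9   4.3]] -115.02560774510378
pin 638 [ 5.2093327e-01  8.5359740e-01  5.5351923e+02 -1.6019289e+01]
```

View pics/w6c.png

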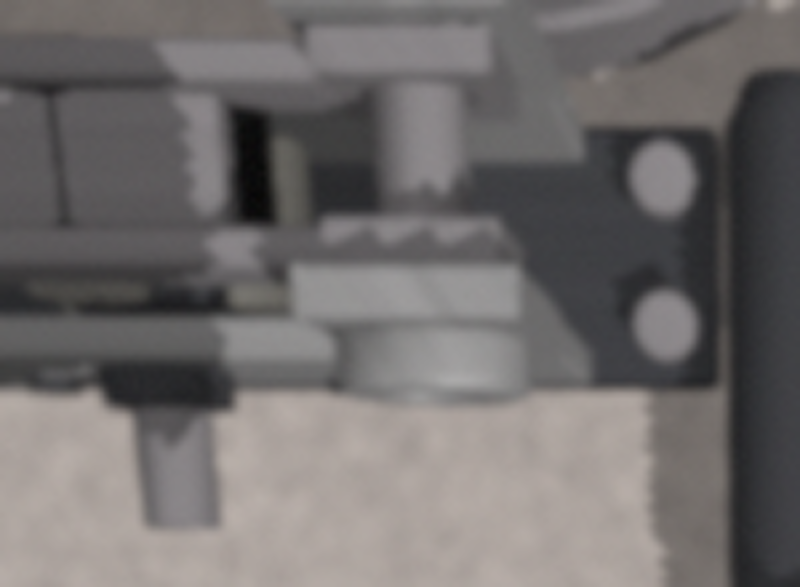

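```bash
python3 - <<'E'
from h import *
for n,reg in(("w6",(0,110)),("w1",None),("wrist3",None)):
    f=dict(np.load(f"/tmp/{n}.npz"));P=cloud(f)
    A=np.radians(-24);xh=np.array([np.cos(A),np.sin(A)]);yh=np.array([-np.sin(A),np.cos(A)]);o=np.array([554,-16.])
    X=(P[...,:2]-o)@xh;Y=(P[...,:2]-o)@yh;Z=P[...,2]
    for nm,lo,hi,sg in(("foot",4,12,1),("foot",4,12,-1),("plate",30,60,1),("plate",30,60,-1)):
        E=[]
        for x in np.arange(-34,134,3):
            k=(X>x)&(X<x+3)&(Z>lo)&(Z<hi)&(abs(Y)<26)
            if k.sum()>3: E.append((x+1.5,sg*np.percentile(sg*Y[k],97)))
        E=np.array(E)
        if len(E)<8: continue
        E=E[abs(E[:,1]-sg*20)<4]
        if len(E)<8: continue
        v=cv2.fitLine(E.astype(np.float32),cv2.DIST_HUBER,0,.01,.01).ravel()
        print(n,nm,sg,len(E),"yaw",round(-24+np.degrees(np.arctan(v[1]/v[0])),2),"span",E[0,0],E[-1,0],"Y at mid",(v[3]+(50-v[2])*v[1]/v[0]).round(2))
E
```

```text
w6 foot 1 24 yaw -23.41 span -32.5 132.5 Y at mid 19.09
w6 foot -1 11 yaw -23.94 span -32.5 129.5 Y at mid -19.0
w6 plate 1 27 yaw -23.49 span -11.5 111.5 Y at mid 19.45
w1 foot -1 8 yaw -24.44 span -32.5 105.5 Y at mid -20.59
w1 plate 1 18 yaw -23.83 span -14.5 87.5 Y at mid 18.24
w1 plate -1 27 yaw -23.78 span -14.5 90.5 Y at mid -20.67
wrist3 foot -1 56 yaw -23.99 span -32.5 132.5 Y at mid -20.94
wrist3 plate -1 44 yaw -23.88 span -14.5 114.5 Y at mid -21.14
```

```bash
python3 d.py 610.5 112.65 75.2 -1.9853;python3 d.py 614.5 121.8 172 -1.9853
```

```text
turn/pi [ 0.0007 -0.0006  0.0004]
shift/25 (after turn) [-0.58  -1.849  3.88 ]
turn/pi [ 0.0007 -0.0006  0.0004]
shift/25 (after turn) [-0.979 -1.848  0.008]
```

```bash
python3 -m inch '[[0.0007,-0.0006,0.0004,-0.5,0,0,1],[0,0,0,-0.48,-0.45,0,1],[0,0,0,0,-0.7,0.5,1],[0,0,0,0,-0.7,1,1],[0,0,0,0,0,1,1],[0,0,0,0,0,0.9,1],[0,0,0,0,0,0.48,1],[0,0,0,0.2,0,0,1]]' >/dev/null
python3 -m inch '[[0,0,0,0.2,0,0,1],[0,0,0,0,0,0,1],[0,0,0,0,0,0,1]]'
cat > m.py <<'E'
from h import *
f=grab_frame("wrist");s=r.sense();P=cloud(f)
A=np.radians(-23.75);xh=np.array([np.cos(A),np.sin(A)]);yh=np.array([-np.sin(A),np.cos(A)]);o=np.array([554,-16.])
X=(P[...,:2]-o)@xh;Y=(P[...,:2]-o)@yh;Z=P[...,2]
e=s["eef_pos"][:2]-o;print("TCP X,Y,Z",e@xh,e@yh,s["eef_pos"][2],"rot",s["tcp_rot"])
drk=f["pixels"].max(2)<85
for a,b in((60,75),(45,60),(32,45)):
    k=(Y>a)&(Y<b)&(abs(X)<12)&(abs(Z-73)<14)
    if k.sum()>9: print("drift",a,b,k.sum(),"X",np.percentile(X[k],[2,98]).mean().round(2),np.ptp(X[k]).round(1),"top",np.percentile(Z[k],95).round(2),"Ymin",Y[k].min().round(1))
k=(Y<28.5)&(Y>20.5)&(abs(X)<16)&(Z>60)&(Z<95)
if k.sum()>9: print("boss",k.sum(),"X",np.percentile(X[k],[2,98]),"top",np.percentile(Z[k],95),"Y",Y[k].min(),Y[k].max())
E
python3 m.py; python3 d.py 610.5 112.65 75.2 -1.9853; python3 -c "
from h import *
f=grab_frame('wrist');save('w7',f['pixels'])"
```

```text
clock: 14.8
eef_pos: [612.1, 112.2, 77.7]
tcp_rot: [-3.138, 0.002, -1.986]
contact_force: [0.1, -0.4, -1.0]
opening: 0.136
grasp_force: 88.1
TCP X,Y,Z 1.6674721873031757 140.91912890202315 77.72155162021232 rot [-3.13816835e+00  2.25560800e-03 -1.98560988e+00]
drift 60 75 810 X 1.8 9.0 top 77.67 Ymin 60.2
drift 45 60 899 X 1.84 8.7 top 77.63 Ymin 45.0
drift 32 45 853 X 1.6 8.8 top 77.64 Ymin 32.0
boss 831 X [-10.31745174  12.77019687] top 77.94329545851211 Y 23.019166003054345 27.763845999810915
turn/pi [-0.0011  0.0007 -0.0001]
shift/25 (after turn) [0.016 0.071 0.101]
```

View pics/w7.png

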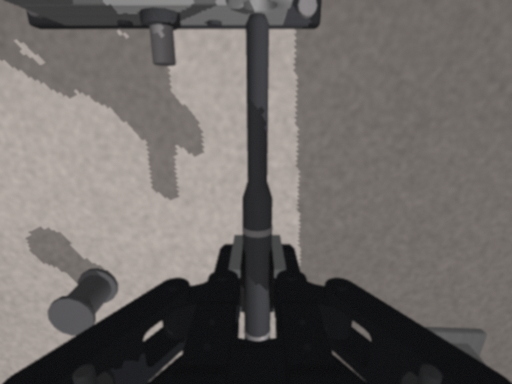

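I've now viewed 12 pictures, two over the limit of 10, so from here on I work from numbers only. The drift needs about 1 mm in tool +y and 1.8 mm down.

```bash
python3 -m inch '[[-0.001,0.0007,0,0,0.042,0.072,1],[0,0,0,0,0,0,1],[0,0,0,0,0,0,1],[0,0,0,0,0,0,1]]'
python3 m.py
python3 -m inch '[[0,0,0,0.08,0,0,1],[0,0,0,0.08,0,0,1],[0,0,0,0.08,0,0,1],[0,0,0,0.08,0,0,1],[0,0,0,0,0,0,1]]'
```

```text
clock: 15.23
eef_pos: [610.4, 112.7, 74.4]
tcp_rot: [3.14, -0.001, -1.985]
contact_force: [0.8, 1.8, -1.4]
opening: 0.135
grasp_force: 88.1
TCP X,Y,Z -0.18956809554301657 140.4579708820767 74.35240538709553 rot [ 3.13980509e+00 -1.40185583e-03 -1.98529591e+00]
drift 60 75 805 X 0.07 9.0 top 74.6 Ymin 60.2
drift 45 60 902 X 0.11 8.7 top 74.65 Ymin 45.0
drift 32 45 856 X -0.12 8.8 top 74.75 Ymin 32.0
boss 794 X [-10.29287061  12.62656922] top 75.86251116948463 Y 23.09288618582062 27.808573155268483
clock: 15.7
eef_pos: [606.9, 104.8, 74.3]
tcp_rot: [3.14, -0.002, -1.986]
contact_force: [-0.8, 0.4, -1.1]
opening: 0.133
grasp_force: 88.1
```

```bash
python3 -m inch '[[0,0.0005,0,0,-0.025,-0.04,1],[0,0,0,0.08,0,0,1],[0,0,0,0.08,0,0,1],[0,0,0,0.08,0,0,1],[0,0,0,0.08,0,0,1],[0,0,0,0,0,0,1]]' 110
python3 -m inch '[[0,0,0,0.08,0,0,1],[0,0,0,0.08,0,0,1],[0,0,0,0.08,0,0,1],[0,0,0,0.08,0,0,1],[0,0,0,0.08,0,0,1]]'
python3 m.py
```

```text
clock: 16.2
eef_pos: [605.7, 98.8, 75.9]
tcp_rot: [3.142, 0.0, -1.986]
contact_force: [2.2, 7.1, -2.4]
opening: 0.129
grasp_force: 108.0
clock: 16.62
eef_pos: [602.1, 90.1, 76.0]
tcp_rot: [-3.141, 0.001, -1.986]
contact_force: [3.4, 9.5, -1.8]
opening: 0.132
grasp_force: 107.9
TCP X,Y,Z 1.2215987054828261 115.99657677043021 75.95258956267247 rot [-3.14127783e+00  3.35965040e-04 -1.98584820e+00]
drift 60 75 708 X 1.36 10.1 top 75.81 Ymin 60.0
drift 45 60 748 X 1.35 8.9 top 75.52 Ymin 45.2
drift 32 45 720 X 1.3 8.9 top 75.33 Ymin 32.0
boss 1539 X [-10.71099261  12.76062652] top 84.17063629299432 Y 20.502398288946456 28.457820005140427
```

```bash
python3 -m inch '[[0,0,0,0.08,0,0,1],[0,0,0,0.08,0,0,1],[0,0,0,0.08,0,0,1],[0,0,0,0.08,0,0,1],[0,0,0,0.08,0,0,1],[0,0,0,0.08,0,0,1],[0,0,0,0.08,0,0,1],[0,0,0,0.08,0,0,1]]'
python3 -m inch '[[0,0,0,0.08,0,0,1],[0,0,0,0.08,0,0,1],[0,0,0,0.08,0,0,1],[0,0,0,0.08,0,0,1],[0,0,0,0.08,0,0,1],[0,0,0,0,0,0,1]]'
python3 m.py | grep -v boss
```

```text
clock: 17.33
eef_pos: [595.4, 75.4, 76.0]
tcp_rot: [-3.142, 0.001, -1.986]
contact_force: [2.4, 9.4, -1.9]
opening: 0.127
grasp_force: 107.9
clock: 17.83
eef_pos: [590.4, 65.1, 75.4]
tcp_rot: [3.14, -0.002, -1.986]
contact_force: [2.4, 4.0, -4.7]
opening: 0.127
grasp_force: 107.6
TCP X,Y,Z 0.6253255055926985 88.83847900799286 75.42207852792892 rot [ 3.14034009e+00 -2.05922770e-03 -1.98555384e+00]
drift 60 75 864 X 0.78 14.0 top 77.49 Ymin 60.0
drift 45 60 945 X 0.97 13.6 top 76.98 Ymin 45.0
drift 32 45 580 X 0.93 8.7 top 74.71 Ymin 32.0
```

```bash
python3 -m inch '[[0,0,0,0.06,0,0,1],[0,0,0,0.06,0,0,1],[0,0,0,0.06,0,0,1],[0,0,0,0.06,0,0,1],[0,0,0,0.06,0,0,1],[0,0,0,0,0,0,1],[0,0,0,0,0,0,1],[0,0,0,0,0,0,1]]'
cat > pin.py <<'E'
from h import *
A=np.radians(-23.75);xh=np.array([np.cos(A),np.sin(A)]);yh=np.array([-np.sin(A),np.cos(A)]);o=np.array([554.6,-16.2])
for n in("top","side","wrist"):
    f=grab_frame(n);P=cloud(f);d=np.hypot(P[...,0]-513,P[...,1]+94)
    k=(d<50)&(P[...,2]>8)&(P[...,2]<40); print(n,"in dish",k.sum(),np.nanmean(P[k],0) if k.any() else "")
    X=(P[...,:2]-o)@xh;Y=(P[...,:2]-o)@yh
    h=(abs(X)<14)&(Y<-29.5)&(P[...,2]>45); print("  out of bore",h.sum(),Y[h].min() if h.any() else "")
E
python3 pin.py; python3 m.py|head -1
```

```text
clock: 18.55
eef_pos: [587.2, 58.0, 75.4]
tcp_rot: [3.14, -0.003, -1.985]
contact_force: [2.3, 3.0, -5.2]
opening: 0.131
grasp_force: 107.5
top in dish 88 [519.10895572 -90.79313612  13.89002522]
  out of bore 518 -799.68274812193
side in dish 66 [517.97150527 -89.39720145  15.38808285]
  out of bore 146 -866.56883946577
wrist in dish 0 
  out of bore 0 
TCP X,Y,Z 0.48443914907208097 81.07417443738655 75.44723869331841 rot [ 3.13988473e+00 -2.84906114e-03 -1.98529678e+00]
```

```bash
sed -i 's/(Y<-29.5)/(Y<-31)\&(Y>-100)/' pin.py; python3 pin.py; python3 - <<'E'
from h import *
for n in("top3","side3"):
    P=cloud(dict(np.load(f"/tmp/{n}.npz")));d=np.hypot(P[...,0]-513,P[...,1]+94);print(n,((d<50)&(P[...,2]>8)&(P[...,2]<40)).sum())
P=cloud(grab_frame("top"));d=np.hypot(P[...,0]-513,P[...,1]+94);q=P[(d<50)&(P[...,2]>8)&(P[...,2]<40)]
print(cv2.minAreaRect(q[:,:2].astype(np.float32)),q[:,2].max())
E
```

```text
top in dish 90 [518.16176149 -92.67155397  14.11828403]
  out of bore 0 
side in dish 66 [518.01836486 -89.45514469  15.3172939 ]
  out of bore 0 
wrist in dish 0 
  out of bore 0 
top3 23
side3 0
((516.7079467773438, -96.52259826660156), (59.43031311035156, 81.60688018798828), 78.92462158203125) 25.895174305816454
```

The pin now lies in the dish, at about (518,-91), and the bore is clear. I draw the drift out and take it back to the rest.

```bash
python3 -m inch '[[0,0,0,-0.15,0,0,1],[0,0,0,-0.35,0,0,1],[0,0,0,-0.4,0,0,1],[0,0,0,-0.4,0,0,1],[0,0,0,-0.4,0,0,1],[0,0,0,-0.4,0,0,1],[0,0,0,-0.4,0,0,1],[0,0,0,-0.5,0,0,1]]'
python3 -m inch '[[0,0,0,-0.5,0,0,1],[0,0,0,0,0,-0.8,1],[0,0,0,0,0,-0.8,1],[0,0,0,0,0,-0.8,1],[0,0,0,0,0,0,1],[0,0,0,0,0,0,1]]'
python3 d.py 524.8 313.9 140 -2.026
python3 - <<'E'
from h import *
from scipy.spatial.transform import Rotation as Ro
f=grab_frame("wrist");P=cloud(f);s=r.sense();R=Ro.from_euler("xyz",s["tcp_rot"]).as_matrix();C=(P-s["eef_pos"])@R
m=(f["pixels"].max(2)<80)&(abs(C[...,1])<15)&(C[...,0]>25)&(C[...,0]<125)&(abs(C[...,2])<25);q=C[m]
for lo in(30,45,60,75,90,100): 
    k=q[(q[:,0]>lo)&(q[:,0]<lo+8)]; print(lo,len(k),"y mid",(np.percentile(k[:,1],1)+np.percentile(k[:,1],99))/2,"z top",np.percentile(k[:,2],10))
print("nose x",np.percentile(q[:,0],99.8))
E
```

```text
clock: 19.62
eef_pos: [617.3, 127.1, 75.4]
tcp_rot: [3.14, -0.003, -1.986]
contact_force: [0.6, -0.7, -0.8]
opening: 0.127
grasp_force: 108.0
clock: 20.12
eef_pos: [623.4, 139.0, 136.2]
tcp_rot: [-3.141, -0.001, -1.985]
contact_force: [-0.3, -0.3, -2.4]
opening: 0.126
grasp_force: 108.0
turn/pi [-0.0001 -0.0005  0.0131]
shift/25 (after turn) [-4.552  6.618 -0.151]
30 482 y mid -0.7574754157324968 z top -3.095132454874062
45 335 y mid -0.7732541461365365 z top -0.8780180226649152
60 363 y mid -0.7498799643582497 z top -0.9431096345495504
75 415 y mid -0.9722787779210602 z top -0.8228095173231557
90 456 y mid -0.7743065338131159 z top -0.8828937360983877
100 484 y mid -0.7603466481850538 z top -0.8243050164162341
nose x 109.28728562787767
```

```bash
python3 -m inch '[[0,-0.0005,0.0131,0,0,0,1],[0,0,0,-0.65,0.945,-0.02,1],[0,0,0,-0.65,0.945,-0.02,1],[0,0,0,-0.65,0.945,-0.02,1],[0,0,0,-0.65,0.945,-0.02,1],[0,0,0,-0.65,0.945,-0.02,1],[0,0,0,-0.65,0.945,-0.02,1],[0,0,0,-0.65,0.945,-0.02,1]]' >/dev/null
python3 -m inch '[[0,0,0,0,0,0,1],[0,0,0,0,0,0,1],[0,0,0,0,0,0,1],[0,0,0,0,0,0,1],[0,0,0,0,0,0,1]]'
python3 d.py 524.8 313.9 70 -2.026
```

```text
clock: 21.25
eef_pos: [524.4, 312.0, 138.4]
tcp_rot: [3.14, -0.002, -2.028]
contact_force: [-0.5, 0.2, -1.6]
opening: 0.127
grasp_force: 108.1
turn/pi [ 0.0006 -0.0007 -0.0006]
shift/25 (after turn) [-0.076  0.018  2.736]
```

```bash
python3 -m inch '[[0.0006,-0.0007,-0.0006,-0.076,0.018,0.7,1],[0,0,0,0,0,0.7,1],[0,0,0,0,0,0.7,1],[0,0,0,0,0,0.6,1],[0,0,0,0,0,0,1],[0,0,0,0,0,0,1],[0,0,0,0,0,0,1],[0,0,0,0,0,0,1]]'
python3 d.py 524.8 313.9 49.5 -2.026
```

```text
clock: 21.92
eef_pos: [525.3, 315.1, 72.5]
tcp_rot: [-3.14, 0.002, -2.025]
contact_force: [-0.6, -0.0, -0.6]
opening: 0.13
grasp_force: 108.0
turn/pi [-0.0004  0.0007  0.0003]
shift/25 (after turn) [ 0.05  -0.004  0.919]
```

```bash
python3 -m inch '[[0,0,0,0.05,0,0.3,1],[0,0,0,0,0,0.3,1],[0,0,0,0,0,0.2,1],[0,0,0,0,0,0.1,1],[0,0,0,0,0,0,1],[0,0,0,0,0,0,1],[0,0,0,0,0,0,1]]'
python3 d.py 524.8 313.9 49 -2.026
```

```text
clock: 22.5
eef_pos: [524.4, 313.6, 49.0]
tcp_rot: [-3.141, 0.001, -2.024]
contact_force: [2.4, -4.6, 3.3]
opening: 0.122
grasp_force: 108.7
turn/pi [-0.0003  0.0003  0.0005]
shift/25 (after turn) [-0.019 -0.009 -0.001]
```

Back at the grasp pose with light contact on the V's. I release and rise.

```bash
python3 -m inch '[[0,0,0,0,0,0,0.7],[0,0,0,0,0,0,0.5],[0,0,0,0,0,0,0.3],[0,0,0,0,0,0,0],[0,0,0,0,0,0,0],[0,0,0,0,0,0,0],[0,0,0,0,0,-0.3,0],[0,0,0,0,0,-0.5,0]]'
python3 -m inch '[[0,0,0,0,0,-1,0],[0,0,0,0,0,-1,0],[0,0,0,0,0,-1,0],[0,0,0,0,0,-1,0],[0,0,0,0,0,-1,0],[0,0,0,0,0,-1,0],[0,0,0,0,0,0,0],[0,0,0,0,0,0,0]]'
python3 - <<'E'
from h import *
f=grab_frame("wrist");P=cloud(f);v=f["pixels"].max(2)
q=P[(abs(P[...,0]-508)<110)&(abs(P[...,1]-280)<110)&(P[...,2]>41)&(P[...,2]<60)&(v<70)]
vx,vy,x0,y0=cv2.fitLine(q[:,:2].astype(np.float32),cv2.DIST_HUBER,0,.01,.01).ravel()
if vy<0: vx,vy=-vx,-vy
t=(q[:,:2]-[x0,y0])@[vx,vy]; lo,hi=np.percentile(t,[.3,99.7])
print("before: 63.93 nose 477.1 215.3 tail 547.9 360.0 z 48.8; now",np.degrees(np.arctan2(vy,vx)),x0+lo*vx,y0+lo*vy,x0+hi*vx,y0+hi*vy,q[:,2].mean())
A=np.radians(-23.75);xh=np.array([np.cos(A),np.sin(A)]);yh=np.array([-np.sin(A),np.cos(A)]);o=np.array([554.6,-16.2])
for a,b in(("top3","top"),("side3","side")):
    F=dict(np.load(f"/tmp/{a}.npz"))
    for nm,f in(("before",F),("now",grab_frame(b))):
        P=cloud(f);X=(P[...,:2]-o)@xh;Y=(P[...,:2]-o)@yh
        k=(abs(X-50)<60)&(abs(Y)<12)&(P[...,2]>70)
        print(b,nm,"arm heights by X",[np.nanmedian(P[...,2][k&(abs(X-c)<6)]).round(1) for c in(0,20,35,50,70)], "pin pts",((np.hypot(P[...,0]-513,P[...,1]+94)<48)&(P[...,2]>8)&(P[...,2]<40)).sum())
        for n,p in(("jar",(739,-185)),("beaker",(696,-345)),("roller",(755,118)),("spanner",(688,312))):
            k=(abs(P[...,0]-p[0])<(40 if n!="spanner" else 100))&(abs(P[...,1]-p[1])<(45 if n!="spanner" else 100))&(P[...,2]>(25 if n!="spanner" else 5));print("  ",n,P[k].mean(0).round(0),end="")
        print()
E
```

```text
clock: 23.17
eef_pos: [523.0, 313.4, 68.4]
tcp_rot: [3.14, -0.001, -2.025]
contact_force: [0.6, -0.3, -0.6]
opening: 1.001
grasp_force: 0.0
clock: 23.83
eef_pos: [524.7, 314.2, 221.7]
tcp_rot: [-3.139, 0.004, -2.025]
contact_force: [-0.7, -0.1, -0.6]
opening: 0.996
grasp_force: 0.0
before: 63.93 nose 477.1 215.3 tail 547.9 360.0 z 48.8; now 63.810444 476.6505577799164 215.65278594261474 547.5807917539258 359.8684326948637 48.71446671822971
top before arm heights by X [np.float64(76.9), np.float64(77.8), np.float64(75.5), np.float64(75.4), np.float64(75.9)] pin pts 20
   jar [ 743. -182.   65.]   beaker [ 702. -350.   62.]   roller [755. 118.  36.]   spanner [694. 315.   7.]
top now arm heights by X [np.float64(71.7), np.float64(71.2), np.float64(73.2), np.float64(73.1), np.float64(73.5)] pin pts 80
   jar [ 743. -182.   66.]   beaker [ 703. -351.   62.]   roller [755. 118.  37.]   spanner [687. 310.  40.]
side before arm heights by X [np.float64(78.2), np.float64(77.0), np.float64(75.3), np.float64(75.8), np.float64(76.1)] pin pts 0
   jar [ 742. -172.   59.]   beaker [ 694. -343.   61.]   roller [754. 119.  37.]   spanner [695. 320.   7.]
side now arm heights by X [np.float64(nan), np.float64(nan), np.float64(nan), np.float64(nan), np.float64(nan)] pin pts 0
   jar [ 766. -155.   25.]   beaker [nan nan nan]   roller [754. 119.  37.]   spanner [683. 315.  52.]
  return np.nanmean(a, axis, out=out, keepdims=keepdims)
<stdin>:16: RuntimeWarning: Mean of empty slice.
  ret = um.true_divide(
```

```bash
python3 -c "
from h import *
print(r.sign_off())"
```

```text
the job is handed in; nothing more can be done
None
```

The job is handed in at about 24 s: the pin is in the dish, the drift is back in its V rest within about 1 mm, the pump arm looks closed from depth readings (angle not measured), jar, beaker, roller and spanner showed no sign of having moved, and I viewed 12 pictures against the limit of 10.

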